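# Load a glue barrel into a labeller's sloping clamp cradle

### The job

Load the long glue barrel into the labelling machine's sloping cradle: lift the sprung clamp bar out of its fork and turn it aside, lay the barrel in the two V saddles with its nozzle downhill and its flange down in the slot at the upper end, then bring the bar back over the barrel and lower it into the fork so that it holds the barrel down, and let go. Leave the short barrel on its rest and do not knock over the oil tins.

Things in the scene. Friction and masses are not known exactly. Their poses are not given: they have to be found in the camera images.
- seat (a point): where long_mid lies when seated, on the barrel axis, 30 mm above the cradle's fixed aluminium bed (166 x 126 mm), sloping 30 deg, rising to the robot's left. x uphill along the barrel, y level, roughly towards the robot, z square to the bed. V saddles (40 mm wide, tops 1 mm below the axis) at x = -50 to -40 and 54 to 64 mm; room beside the barrel for fingers down to the bed at x = -38 to 23 mm
- slot (a point): centre of the flange slot at the upper end of the cradle, on the barrel axis: seat x = 69.5 mm, axes as seat. 11 mm wide, between the upper saddle (seat x = 64) and an 18 mm high stop plate (seat x = 75 to 81, top 12 mm below the axis)
- fork (a point): middle of the fork for the clamp bar's end, level with the tops of its two upright steel ears; seat x = 40, y = -34, z = 25 mm, axes as seat. Each ear is 4 mm thick along x and 12 mm along y; the gap between them is 22 mm, for the 14 mm wide bar
- pivot (a point): point on the axis of the clamp's fixed post, on the robot's side, at the bar's mid thickness when fully down: seat x = 40, y = 48, z = 15 mm, axes as seat. The post is 12 mm thick, its 18 mm cap ends 35 mm above this point. The steel bar turns about this z axis and rises along it
- knob (a point): centre of the black knob (18 mm diameter, 30 mm high, on a 10 mm stem) at the free end of the steel clamp bar (14 mm wide, 8 mm thick, 112 mm long). It stands square to the bed, 102 mm from the pivot axis, 31 mm above the bar's mid thickness; its lower end is 12 mm above the bar's top face. The bar runs from pivot to knob along -y; z square to the bed
- clamp_lift (a joint): lift of the bar square to the bed, m: 0 fully down to 0.03 at the stop. A spring and its weight pull it down with about 5 N at 0 and 7 N at 0.03, so it goes down whenever let go. More than 0.014 clears the fork ears; on a seated barrel it rests at about 0.004
- clamp_turn (a joint): turn of the bar about the post, rad: 0 across the cradle and in line with the fork; positive swings the knob uphill (counter-clockwise from above), up to 1.75; from 1.2 on it is well clear of the barrel. The fork allows about 0.05 of play. Light friction keeps it where it is left. Starts near 0, down in the fork
- long_mid (a point): long white plastic glue barrel, 30 mm diameter, 0.12 kg: point on its axis, about half-way along, where it can be gripped. x runs from nozzle to flange: body x = -60 to 67, nozzle cone to -82, flange (44 mm disc) 67 to 72, plunger end to 76 mm. z up at the start. Starts level on a low rest, axis 35 mm up, nozzle half towards the robot, half right; rest saddles at x = -40 and 40 mm, 8 mm wide
- long_flange (a point): centre of the long barrel's flange, 69.5 mm from long_mid along its x
- short_mid (a point): the short barrel, like the long one but with only 90 mm of body (x = -45 to 45 mm), on an equal rest: to be left there. Point on its axis at mid body, 35 mm above the table; x from nozzle to flange
- tin_a_mid (a point): dark oil tin 45 x 85 x 130 mm, standing at the back; point half-way up, z along its height
- tin_b_mid (a point): dark oil tin 45 x 85 x 100 mm, standing on the right; point half-way up, z along its height
- tin_c_mid (a point): dark oil tin 45 x 85 x 130 mm, standing at the back; point half-way up, z along its height
Things that resemble listed ones, but are neither listed nor needed, are in the scene too. What is shaped like the part that bears seat but orange is not meant.

How it is judged:
On the way, in this order (a step that is already met when the one before it is completed fails the run):
1. the clamp bar is lifted out of its fork and turned aside (value of joint clamp_turn above 0.9 rad), for 0.2 s.
2. the long barrel lies in both saddles with its flange in the slot (x of long_mid in the frame of seat between -0.006 and 0.006 m and y of long_mid in the frame of seat between -0.004 and 0.004 m and z of long_mid in the frame of seat between -0.004 and 0.004 m and angle between the x axis of long_mid and the x axis of seat, either way round below 0.06 rad and x of long_flange in the frame of seat above 0.06 m), for 0.2 s.
At the end, for the whole second after the job is handed in: Long barrel in both saddles, nozzle downhill, flange in slot: long_mid within 6 mm of seat along the barrel, 4 mm across and in height, axes within 0.06 rad. Bar across it (turn within 0.07 rad of 0) and down in the fork (lift under 8 mm). Short barrel within 30 mm of its start (all of step 2 and value of joint clamp_lift below 0.008 m and value of joint clamp_turn between -0.07 and 0.07 rad and distance of short_mid from where it was at the start of the episode below 0.03 m); the robot touches nothing.
It fails at once if the short barrel is moved by more than 30 mm (distance of short_mid from where it was at the start of the episode above 0.03 m).
It fails at once if an oil tin is knocked over (angle between any of tin_a_mid, tin_b_mid, tin_c_mid's own z axis and vertical above 0.6 rad).
It also fails if it takes over 72 s, if anything falls off the work surface, if the arm or the gripper's body presses on something with over 40 N, if the wrist force passes 120 N, or if a joint passes its speed limit or range.

### The arm

A 6-joint arm with a two-finger parallel gripper is mounted at the origin on the work surface. World frame = base frame: x ahead of the robot, y to its left, z up, the work surface at z = 0. Lengths are in m, angles in rad, forces in N, time in s.
With the tool pointing down it reaches from about 0.3 to 0.85 m from the base axis. Payload 4.2 kg.
Tool frame: the origin (TCP) lies on the centre line of the jaws, within the pads' length; the fingertips stand 11 mm ahead of it and the grasp point (between the pads) lies 8 mm behind it; z points along the fingers, x is the direction in which the jaws open and shut, and the axes are right-handed (so a half turn about z gives the same grasp; the last joint's range is limited). The gripper opens to 91 mm and grips with 3 to 60 N. Pads are 32 mm wide; open, the fingers measure 118 mm over their backs; the gripper's body (76 mm by 178 mm) begins 60 mm behind the grasp point.
Start: joints at [1.203, 0.32, 1.565, -0, 1.257, -0.02], TCP at [0.196, 0.541, 0.225] pointing down, gripper open.
Joint ranges: [-3.11, 3.11], [-0.84, 2.01], [0.21, 2.61], [-1.34, 4.49], [0.05, 2.63], [-2.56, 2.56]. Speed limits (rad/s): [2.57, 2.57, 3.14, 3.14, 3.14, 3.14].

### API

Orientations are given as a 3x3 rotation matrix whose columns are the frame's x, y, z axes.
In Python, from cell import manip gives the robot as it stands. Calls block until the motion is done:
- manip.goto(position, orientation): joint-space move of the TCP to a pose.
- manip.line_to(position, attitude=None, velocity=0.15, force_limit=None): straight line of the TCP; attitude=None keeps the orientation; velocity is the mean speed in m/s. With force_limit (N) it stops when the force on the tool has changed by that much, and returns True; else False.
- manip.move_j(angles): joint-space move.
- manip.set_gripper(opening, grasp_force=None): finger opening in m; grasp_force is the grip in N (None keeps the last); returns when the fingers have stopped.
- manip.wait(seconds).
- manip.ik(position, orientation): joint angles nearest the present ones, or None.
- manip.snapshot(name): name is "side" or "top"; returns the picture (420x560x3 uint8, red, green, blue); there is no depth.
- manip.calibration(name): a dict with "fx", "fy", "cx", "cy" (pixels), "world_from_camera" (4x4, takes a point from camera to world coordinates). Camera axes: x right, y down, z forward; pixel columns grow to the right and rows downward; lengths in m; the calibration is good to about 2 mm. A picture is of the moment at which its call begins. calibration takes no time and is no camera call.
A pose or a line that the arm cannot do raises manip.PlanningError and nothing moves.
- manip.close_job(): hands the job in, once; it reports no verdict.
Readings, each from a call of its own:
- manip.current_t(): time.
- manip.current_joint_positions(): joint angles.
- manip.current_dq(): joint speeds.
- manip.current_effort(): joint torques, N m.
- manip.current_eef_pos(): TCP position.
- manip.current_ee_rot(): TCP orientation.
- manip.current_contact_force(): force on the tool from outside, world axes, zero at the start.
- manip.current_torque(): the same for the moment, N m.
- manip.current_opening(): finger opening in m.
Only numpy, scipy, OpenCV 4.12 (cv2) and the standard library are available. Lean on these libraries where they do the work, as an engineer would, in place of code of your own. Each camera call takes 0.05 s, during which the arm holds its last target.

## Working session

There is one attempt and no reset: what is moved stays moved. The work goes in short steps, each a Python script; the robot and the scene stay as the last script left them, time stands still between calls to the robot, and variables do not carry over. Pictures are saved under pics/ and viewed, and the job is handed in when it is done.

```bash
ls; mkdir -p pics; python3 - <<'E'
from cell import manip
import cv2,json
for n in("side","top"):
    im=manip.snapshot(n); cv2.imwrite(f"pics/{n}0.png",im[:,:,::-1])
    c=manip.calibration(n); print(n,c)
print(manip.current_t(),manip.current_opening(),manip.current_ee_rot())
E
```

```text
pics
side {'fx': 413.5506212145154, 'fy': 413.5506212145154, 'cx': 283.8979748590027, 'cy': 210.15912740894387, 'world_from_camera': array([[ 0.98679921,  0.10146199, -0.12622514,  0.69825222],
       [ 0.16151744, -0.5597612 ,  0.81276043, -1.18272721],
       [ 0.01180835, -0.82241891, -0.56875979,  0.95607074],
       [ 0.        ,  0.        ,  0.        ,  1.        ]])}
top {'fx': 455.653047294013, 'fy': 455.653047294013, 'cx': 287.56890447219223, 'cy': 205.96726248833966, 'world_from_camera': array([[ 2.30327542e-02, -9.83318789e-01,  1.80426303e-01,
         2.61876493e-01],
       [-9.99633800e-01, -2.52164328e-02, -9.81826151e-03,
        -6.52557331e-04],
       [ 1.42041888e-02, -1.80134089e-01, -9.83539502e-01,
         1.42501593e+00],
       [ 0.00000000e+00,  0.00000000e+00,  0.00000000e+00,
         1.00000000e+00]])}
0.1 0.09109228284601856 [[ 3.40810337e-01  9.40131899e-01 -5.71240177e-04]
 [ 9.40130742e-01 -3.40810814e-01 -1.47567259e-03]
 [-1.58201170e-03 -3.41159778e-05 -9.99998748e-01]]
```

View pics/side0.png

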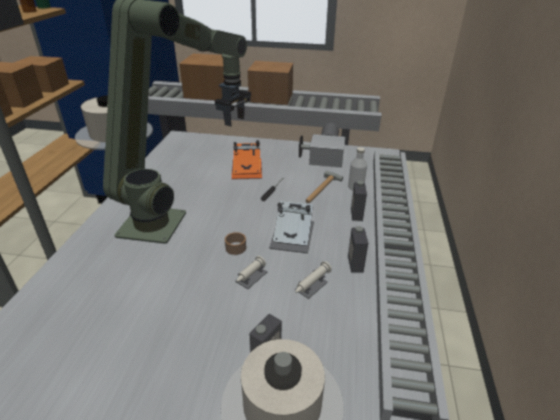

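View pics/top0.png

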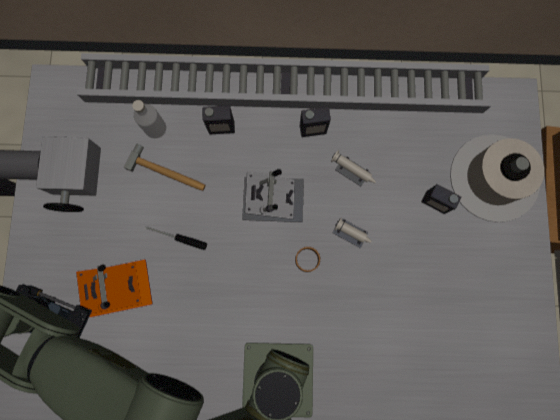

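The side view shows the grey cradle at (293,228), the orange lookalike at (247,160), and barrels at (313,278) and (251,271). In the top view the cradle is at (272,197), the orange one at (115,287), and the barrels are at (353,168), which looks longer, and (352,232), which looks shorter. The tins are at top (218,120), (315,122) and (440,199). The glue bottle at (145,113), the hammer and the screwdriver are distractors. Next I'll look at close crops.

```bash
python3 - <<'E'
import cv2,numpy as np
t=cv2.imread("pics/top0.png");s=cv2.imread("pics/side0.png")
cv2.imwrite("pics/c_top_cr.png",cv2.resize(t[160:235,230:320],(720,600),interpolation=cv2.INTER_CUBIC))
cv2.imwrite("pics/c_side_cr.png",cv2.resize(s[195:255,260:330],(700,600),interpolation=cv2.INTER_CUBIC))
cv2.imwrite("pics/c_top_b.png",cv2.resize(t[140:260,320:400],(400,600),interpolation=cv2.INTER_CUBIC))
cv2.imwrite("pics/c_side_b.png",cv2.resize(s[245:305,225:345],(800,400),interpolation=cv2.INTER_CUBIC))
E
```

```text
(no output)
```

View pics/c_top_cr.png

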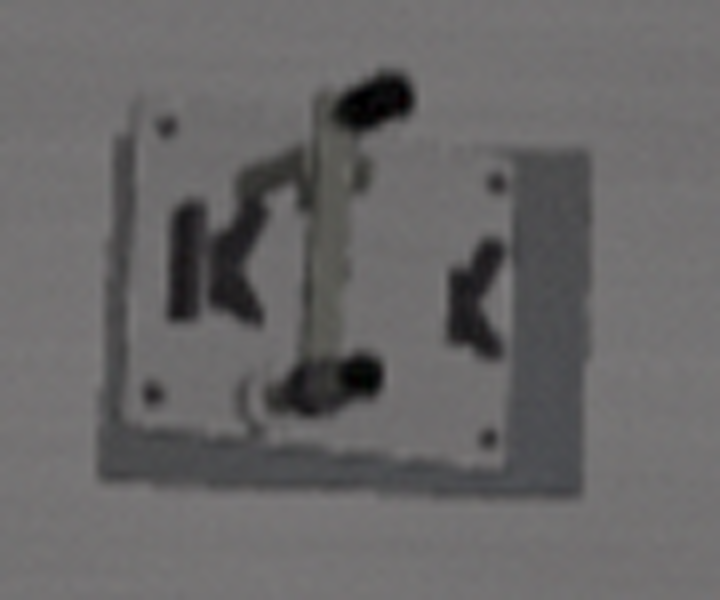

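View pics/c_side_cr.png

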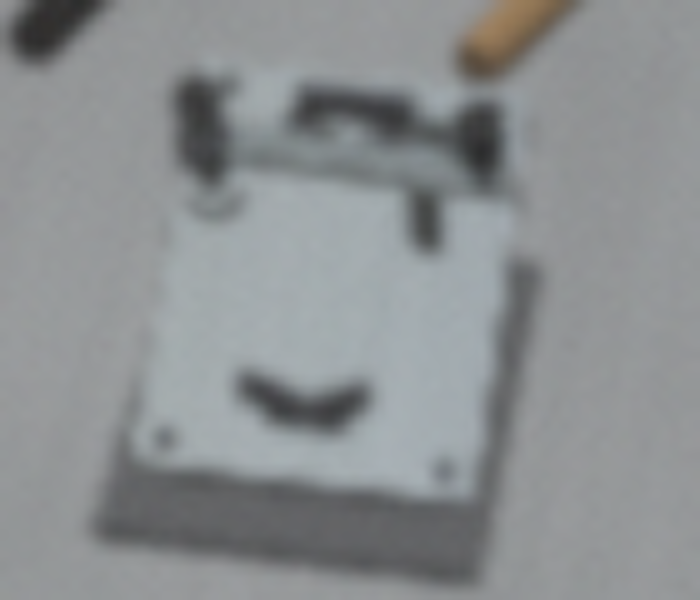

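View pics/c_top_b.png

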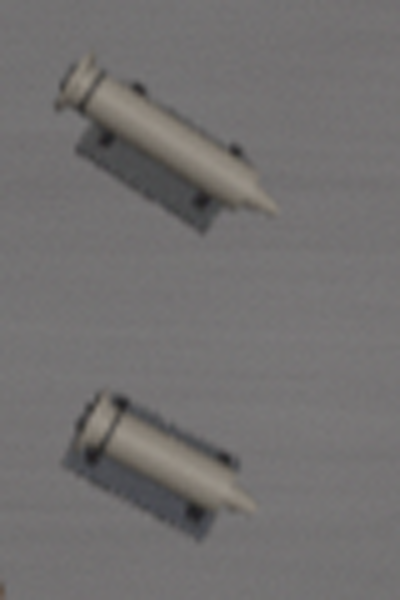

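View pics/c_side_b.png

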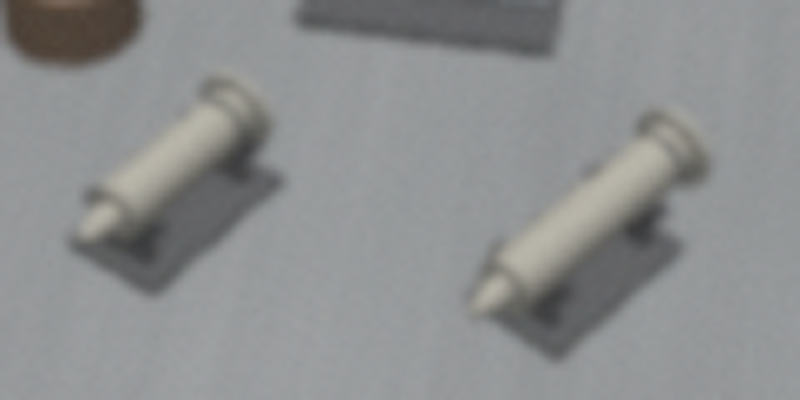

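```bash
cat > geo.py <<'E'
import numpy as np,cv2
from cell import manip
CAL={n:manip.calibration(n) for n in("side","top")}
def ray(n,uv):
    c=CAL[n];T=c["world_from_camera"];d=np.array([(uv[0]-c["cx"])/c["fx"],(uv[1]-c["cy"])/c["fy"],1.])
    d=T[:3,:3]@d; return T[:3,3],d/np.linalg.norm(d)
def onz(n,uv,z):
    o,d=ray(n,uv); return o+d*(z-o[2])/d[2]
def tri(ut,us):
    A=np.zeros((3,3));b=np.zeros(3);R=[ray("top",ut),ray("side",us)]
    for o,d in R:
        P=np.eye(3)-np.outer(d,d);A+=P;b+=P@o
    p=np.linalg.solve(A,b)
    o1,d1=R[0];o2,d2=R[1];n=np.cross(d1,d2);gap=abs((o2-o1)@n)/np.linalg.norm(n)
    return p,gap
def proj(n,p):
    c=CAL[n];T=np.linalg.inv(c["world_from_camera"]);q=T[:3,:3]@np.asarray(p)+T[:3,3]
    return np.array([c["fx"]*q[0]/q[2]+c["cx"],c["fy"]*q[1]/q[2]+c["cy"]])
E
python3 - <<'E'
from geo import *
for n in("top","side"):
    a=np.mean([manip.snapshot(n).astype(float) for _ in range(6)],0)
    np.save(f"pics/{n}_avg.npy",a)
t=np.load("pics/top_avg.npy");s=np.load("pics/side_avg.npy")
def up(a,r,k,name,lo,hi):
    c=a[r[0]:r[1],r[2]:r[3],::-1];c=np.clip((c-lo)/(hi-lo)*255,0,255).astype(np.uint8)
    cv2.imwrite(name,cv2.resize(c,None,fx=k,fy=k,interpolation=cv2.INTER_CUBIC))
up(t,(162,230,235,315),9,"pics/d_top.png",20,160)
up(s,(192,257,262,330),9,"pics/d_side.png",20,190)
E
```

```text
(no output)
```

View pics/d_top.png

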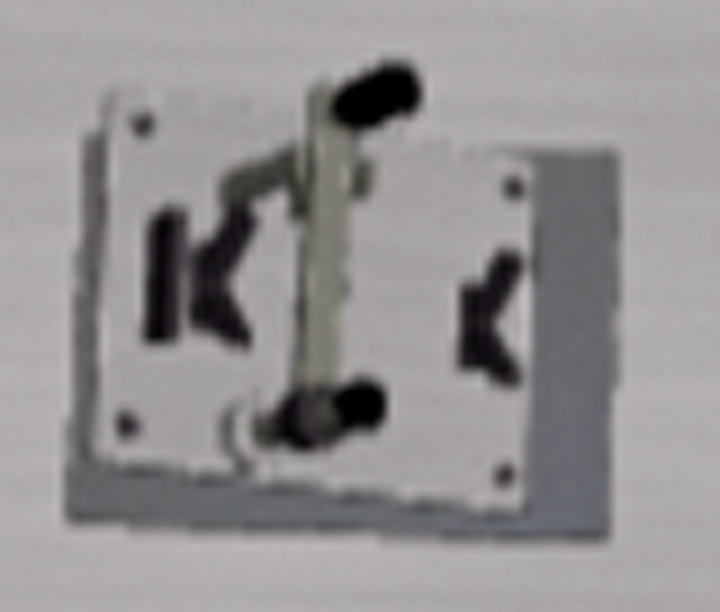

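View pics/d_side.png

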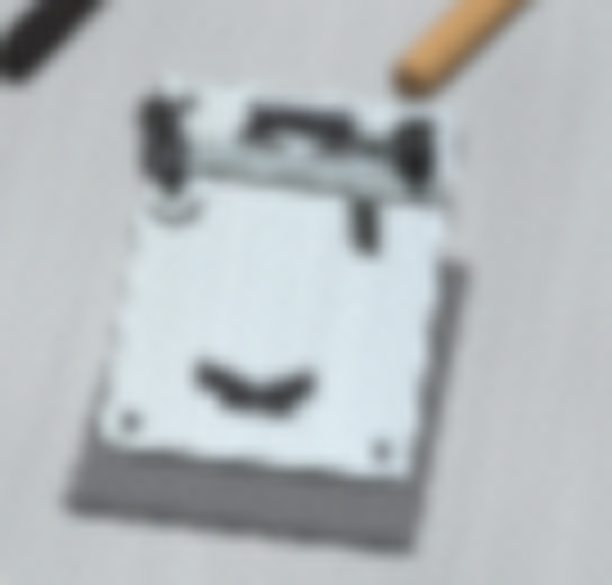

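```bash
python3 - <<'E'
from geo import *
t=np.load("pics/top_avg.npy").mean(2);s=np.load("pics/side_avg.npy").mean(2)
def T(x,y):return np.array([235+(x+.5)/9-.5,162+(y+.5)/9-.5])
def S(x,y):return np.array([262+(x+.5)/9-.5,192+(y+.5)/9-.5])
def ref(a,p,r=2):
    u,v=np.round(p).astype(int);w=a[v-r:v+r+1,u-r:u+r+1];w=np.clip(np.percentile(w,70)-w-3,0,None)
    Y,X=np.mgrid[v-r:v+r+1,u-r:u+r+1];return np.array([(w*X).sum(),(w*Y).sum()])/w.sum()
ts={k:ref(t,T(*v)) for k,v in dict(uf=(143,124),lf=(514,187),un=(127,425),ln=(504,475)).items()}
ss={k:ref(s,S(*v)) for k,v in dict(ln=(130,421),lf=(381,450)).items()}
print(ts,ss)
P={}
for k in ss: P[k],g=tri(ts[k],ss[k]);print(k,P[k].round(4),'gap',g.round(4))
for k,a,b in(("cLN",(522,513),(103,440)),("cLF",(530,155),(410,475)),("knob",(378,95),(415,155))):
    p,g=tri(T(*a),S(*b));P[k]=p;print(k,p.round(4),'gap',g.round(4))
print('corner width',np.linalg.norm(P['cLN']-P['cLF']),'screw w',np.linalg.norm(P['ln']-P['lf']))
# yaw y-axis (level) from lower to
y=P['ln']-P['lf'];y2=P['cLN']-P['cLF'];print(y,y2)
for yy in(y,y2):
    yy=np.array([yy[0],yy[1],0]);yy/=np.linalg.norm(yy);h=np.cross(yy,[0,0,1.]);
    # x horizontal = y cross z
    x=np.cos(np.pi/6)*h+np.array([0,0,.5]);z=np.cross(x,yy);print(x,yy,z)
    for o,names in((P['lf'],ts),):
        for k in names:
            c,d=ray("top",names[k]);lam=((P['lf']+P['ln'])/2-c)@z/(d@z);q=c+lam*d;w=q-(P['lf']+P['ln'])/2
            print(k,[round(1000*float(w@e),1) for e in(x,yy,z)])
E
```

```text
{'uf': array([250.37712427, 175.41565001]), 'lf': array([292.38614813, 182.34651518]), 'un': array([248.67138946, 208.77782341]), 'ln': array([291.30925544, 214.29778536])} {'ln': array([275.7195927 , 238.68837417]), 'lf': array([304.06807545, 242.60239682])}
ln [ 0.492  -0.0275  0.0191] gap 0.0033
lf [ 0.5954 -0.0286  0.0166] gap 0.0029
cLN [ 0.4812 -0.0314  0.0121] gap 0.0003
cLF [ 0.6075 -0.0319  0.0131] gap 0.0039
knob [0.5976 0.0206 0.131 ] gap 0.0029
corner width 0.12627946823406516 screw w 0.10344276534596067
[-0.10340625  0.00113821  0.00250144] [-0.12627396  0.00056404 -0.00103564]
[0.00953188 0.86597295 0.5       ] [-0.99993943  0.01100647  0.        ] [-0.00550323 -0.49996971  0.8660254 ]
uf [148.5, -51.8, -0.0]
lf [0.5, -52.8, -0.0]
un [148.6, 50.2, -0.0]
ln [0.6, 49.9, -0.0]
[0.00386829 0.86601676 0.5       ] [-0.99999002  0.00446671  0.        ] [-0.00223336 -0.49999501  0.8660254 ]
uf [148.2, -52.7, -0.0]
lf [0.1, -52.8, -0.0]
un [149.0, 49.4, -0.0]
ln [0.9, 50.0, -0.0]
```

```bash
cat > fit.py <<'E'
from geo import *
from scipy.optimize import least_squares
def T(x,y):return np.array([235+(x+.5)/9-.5,162+(y+.5)/9-.5])
def S(x,y):return np.array([262+(x+.5)/9-.5,192+(y+.5)/9-.5])
def frame(yaw):
    ey=np.array([-np.cos(yaw),np.sin(yaw),0]);h=np.cross(ey,[0,0,1.])
    ex=np.cos(np.pi/6)*h+np.array([0,0,.5]);return np.column_stack([ex,ey,np.cross(ex,ey)])
# name: (view, px, model fn(dx,sy))
obs=[("top",T(530,155),'c',-83,-63),("top",T(522,513),'c',-83,63),("top",T(92,460),'c',83,63),("top",T(107,86),'c',83,-63),
("side",S(103,440),'c',-83,63),("side",S(410,475),'c',-83,-63),
("top",[250.377,175.416],'s',74,-1),("top",[292.386,182.347],'s',-74,-1),("top",[248.671,208.778],'s',74,1),("top",[291.309,214.298],'s',-74,1),
("side",[275.72,238.69],'s',-74,1),("side",[304.07,242.60],'s',-74,-1)]
def res(q,full=False):
    O=q[:3];R=frame(q[3]);o=[]
    for n,uv,k,a,b in obs:
        m=np.array([a,b if k=='c' else b*q[4]*1000,-30.])/1000
        o.append(proj(n,O+R@m)-uv)
    return np.array(o) if full else np.ravel(o)
E
cat > r.py <<'E'
from fit import *
r=least_squares(res,[.54,.04,.08,0,.051],loss='soft_l1',f_scale=.5)
print(r.x.round(4));print(res(r.x,True).round(2).tolist())
np.save("seat0.npy",r.x[:4])
O=r.x[:3];R=frame(r.x[3])
t=np.load("pics/top_avg.npy");s=np.load("pics/side_avg.npy")
M={'stop':[(75,-13,-12),(75,13,-12),(81,13,-12),(81,-13,-12)],
'sadU':[(54,-20,-1),(64,-20,-1),(64,20,-1),(54,20,-1)],'sadL':[(-50,-20,-1),(-40,-20,-1),(-40,20,-1),(-50,20,-1)],
'knobax':[(40,-54,31),(40,-54,61)],'post':[(40,48,15),(40,48,50)],'fork':[(27,-34,25),(53,-34,25)]}
for n,a,(c0,r0),(w,h) in(("top",t,(235,162),(80,68)),("side",s,(262,192),(68,65))):
    c=np.clip((a[r0:r0+h,c0:c0+w,::-1]-20)/150*255,0,255).astype(np.uint8);c=cv2.resize(c,None,fx=9,fy=9,interpolation=cv2.INTER_CUBIC)
    for k,v in M.items():
        p=np.array([(proj(n,O+R@(np.array(q)/1000))-[c0,r0]+.5)*9 for q in v]).round().astype(int)
        cv2.polylines(c,[p],len(v)>2,(0,0,255),1)
    cv2.imwrite(f"pics/o_{n}.png",c)
E
python3 r.py
```

```text
[0.5448 0.023  0.0809 0.0106 0.0512]
[[0.97, 0.67], [0.62, -0.02], [0.49, -0.15], [0.94, 0.05], [-0.04, 0.03], [0.38, 0.27], [-0.49, 0.02], [-0.5, 0.29], [-0.46, 0.16], [-0.47, 0.21], [0.84, -0.13], [0.49, -0.72]]
```

```bash
sleep 1
```

```text
(no output)
```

View pics/o_top.png

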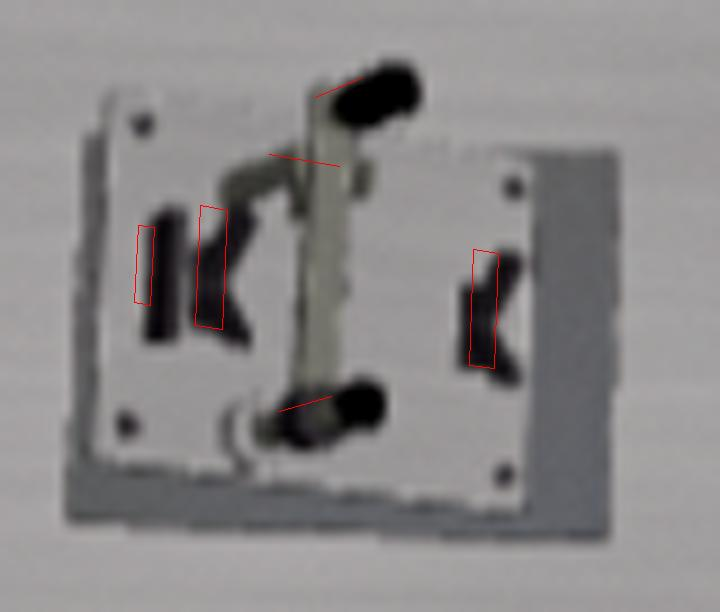

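View pics/o_side.png

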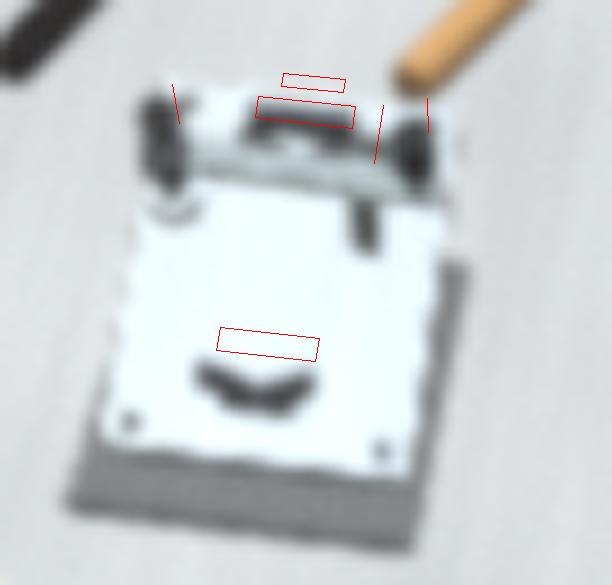

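```bash
cat > fit.py <<'E'
from geo import *
from scipy.optimize import least_squares
def T(x,y):return np.array([235+(x+.5)/9-.5,162+(y+.5)/9-.5])
def S(x,y):return np.array([262+(x+.5)/9-.5,192+(y+.5)/9-.5])
def frame(yaw):
    ey=np.array([-np.cos(yaw),np.sin(yaw),0]);h=np.cross(ey,[0,0,1.])
    ex=np.cos(np.pi/6)*h+np.array([0,0,.5]);return np.column_stack([ex,ey,np.cross(ex,ey)])
obs=[("top",[250.377,175.416],'s',1,-1),("top",[292.386,182.347],'s',-1,-1),("top",[248.671,208.778],'s',1,1),("top",[291.309,214.298],'s',-1,1),
("side",[275.72,238.69],'s',-1,1),("side",[304.07,242.60],'s',-1,-1),
("top",T(522,255),'m',-50,-20,-1),("top",T(518,384),'m',-50,20,-1),("top",T(254,205),'m',54,-20,-1),("top",T(250,348),'m',54,20,-1),
("top",T(145,275),'m',81,0,-30),("top",T(186,275),'m',75,0,-12),
("side",S(203,365),'m',-45,20,-1),("side",S(309,381),'m',-45,-20,-1),
("top",T(377,94),'m',40,-54,46),("side",S(416,152),'m',40,-54,46)]
def res(q,full=False):
    O=q[:3];R=frame(q[3]);o=[]
    for ob in obs:
        n,uv,k=ob[:3]
        m=np.array([q[5]+ob[3]*q[6],ob[4]*q[4],-.03]) if k=='s' else np.array(ob[3:])/1000
        o.append((proj(n,O+R@m)-uv)+(np.array(q[7:9]) if n=='side' else 0))
    return np.array(o) if full else np.ravel(o)
E
sed -i 's/^r=least.*/r=least_squares(lambda q:np.r_[res(q),q[7:]],[.54,.04,.08,0,.051,0,.074,0,0],loss="soft_l1",f_scale=.5)/; s/(75,-13,-12).*(81,-13,-12)\]/(75,-22,-12),(75,22,-12),(81,22,-30),(81,-22,-30)]/' r.py
python3 r.py
```

```text
[ 0.5447  0.013   0.0737  0.0172  0.0514  0.0103  0.0738 -0.5296  0.0431]
[[0.09, -0.04], [-0.12, 0.47], [-0.11, 0.19], [-0.3, 0.48], [0.14, 0.42], [-0.12, -0.03], [0.48, 0.49], [0.43, -1.15], [0.52, 1.03], [0.29, -1.7], [-0.2, 0.09], [-0.25, -0.59], [0.48, 0.28], [-0.24, -0.17], [-0.82, -0.05], [0.24, -0.75]]
```

```bash
sleep 1
```

```text
(no output)
```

View pics/o_top.png

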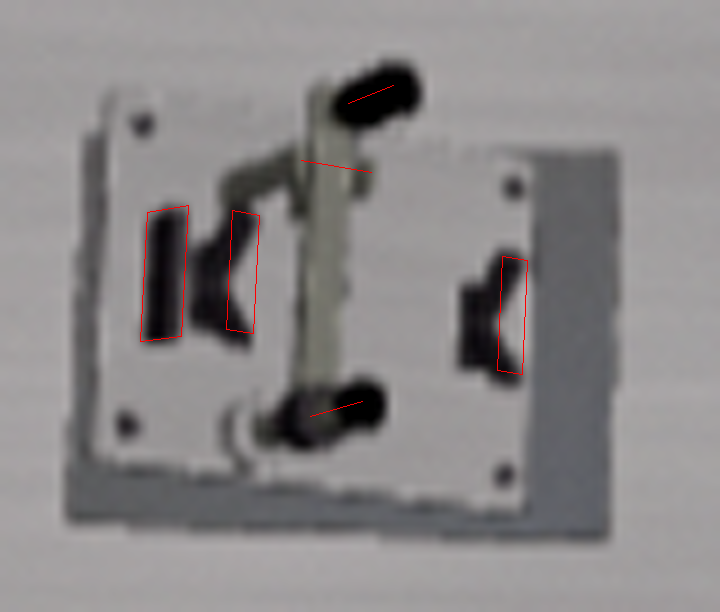

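View pics/o_side.png

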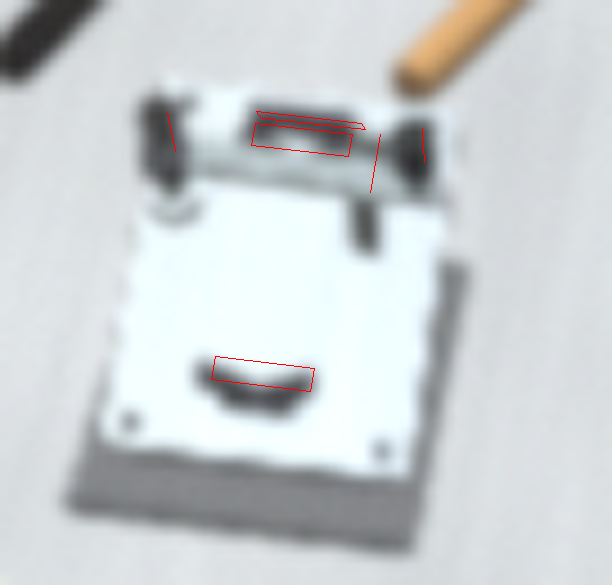

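```bash
python3 - <<'E'
from geo import *
from fit import frame
for n,boxes in(("top",{'long':(325,145,385,195),'short':(325,213,385,255)}),("side",{'long':(285,255,340,300),'short':(225,250,275,295)})):
    a=np.load(f"pics/{n}_avg.npy")
    m=((a[...,0]-a[...,2])>12)
    for k,(x0,y0,x1,y1) in boxes.items():
        sub=m[y0:y1,x0:x1].astype(np.uint8)
        l,lab,st,ce=cv2.connectedComponentsWithStats(sub);i=1+np.argmax(st[1:,4])
        Y,X=np.where(lab==i);P=np.c_[X+x0,Y+y0].astype(float)
        Z=.035 if n=='top' else .04
        W=np.array([onz(n,p,Z)[:2] for p in P]);c=W.mean(0);u=np.linalg.svd(W-c)[2][0]
        pr=(W-c)@u; 
        v=np.array([-u[1],u[0]]);w=(W-c)@v
        print(n,k,len(P),'cent',c.round(4),'dir',u.round(3),'ext',pr.min().round(4),pr.max().round(4),'width',[ (round(float(np.ptp(w[abs(pr-q)<.006])),3)) for q in(-.06,-.03,0,.03,.06) if (abs(pr-q)<.006).any()])
E
```

```text
top long 308 cent [ 0.6423 -0.2251] dir [-0.542 -0.84 ] ext -0.062 0.0724 width [0.024, 0.026, 0.024, 0.026, 0.012]
top short 231 cent [ 0.4388 -0.2231] dir [0.461 0.887] ext -0.0528 0.0429 width [0.025, 0.024, 0.025]
side long 134 cent [ 0.6428 -0.2195] dir [-0.538 -0.843] ext -0.0578 0.054 width [0.011, 0.018, 0.016, 0.016, 0.0]
side short 75 cent [ 0.4396 -0.2155] dir [-0.461 -0.887] ext -0.0359 0.0351 width [0.015, 0.014, 0.014]
```

```bash
python3 - <<'E'
from geo import *
out=[]
for n,(x0,y0,x1,y1) in(("top",(325,145,385,192)),("side",(290,257,336,297))):
    a=np.load(f"pics/{n}_avg.npy")[y0:y1,x0:x1,::-1];c=np.clip((a-20)/(150 if n=='top' else 200)*255,0,255).astype(np.uint8)
    cv2.imwrite(f"pics/b_{n}.png",cv2.resize(c,None,fx=12,fy=12,interpolation=cv2.INTER_CUBIC))
E
```

```text
(no output)
```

View pics/b_top.png

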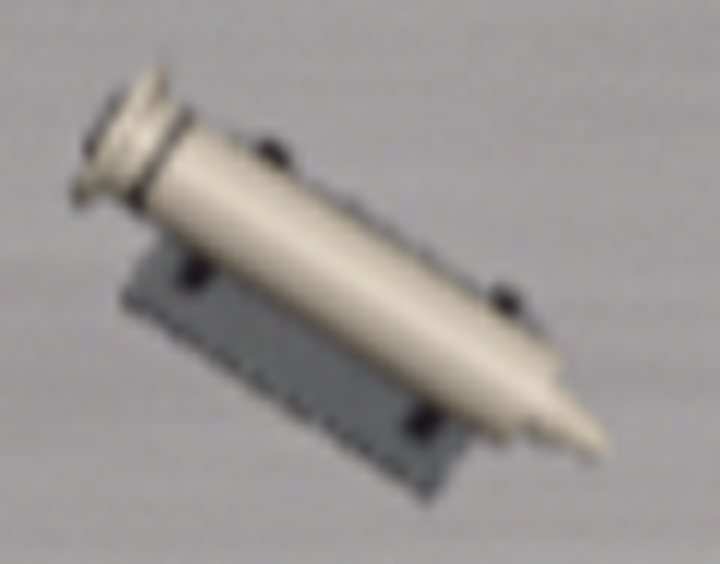

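View pics/b_side.png

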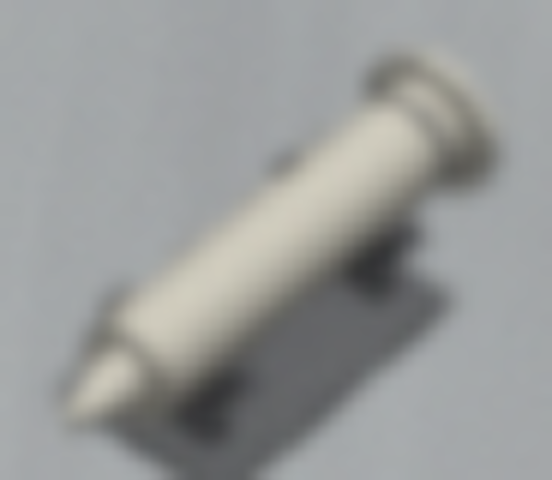

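```bash
python3 - <<'E'
from geo import *
T=lambda x,y:np.array([325+(x+.5)/12-.5,145+(y+.5)/12-.5]);S=lambda x,y:np.array([290+(x+.5)/12-.5,257+(y+.5)/12-.5])
f=onz("top",T(120,130),.035);t=onz("top",T(603,452),.035);b=onz("top",T(529,400),.037);s=onz("top",T(350,285),.028)
print(f,t,b,s);print('flange-tip',np.linalg.norm(f-t),'flange-body end',np.linalg.norm(f-b))
u=(f-t)[:2];u/=np.linalg.norm(u);print('dir',u)
for p,x in((f,.0695),(t,-.082),(b,-.06),(s,0)):print(p[:2]-u*x)
print(tri(T(603,452),S(72,415)),tri(T(120,130),S(435,117)))
E
```

```text
[ 0.68373389 -0.15968227  0.035     ] [ 0.59972354 -0.28662783  0.035     ] [ 0.61270313 -0.26696023  0.037     ] [ 0.64499314 -0.22154435  0.028     ]
flange-tip 0.15222652203674655 flange-body end 0.1286776186552939
dir [0.55187717 0.83392541]
[ 0.64537842 -0.21764008]
[ 0.64497747 -0.21824595]
[ 0.64581576 -0.21692471]
[ 0.64499314 -0.22154435]
(array([ 0.59947266, -0.2871425 ,  0.03330383]), np.float64(0.0013454410441089515)) (array([ 0.68255053, -0.16003663,  0.0344368 ]), np.float64(0.002675032944668134))
```

```bash
cat > plan.py <<'E'
from geo import *
from fit import frame
q=np.load("seat0.npy");O=q[:3];R=frame(q[3])
def W(x,y,z):return O+R@(np.array([x,y,z])/1000)
def knob(th,L,dz=4):  # mm
    return W(40+102*np.sin(th),48-102*np.cos(th),46+L+dz)
def knobR(th,s):
    # jaw along tangent: t=(cos,sin)
    x=s*(R@np.array([np.cos(th),np.sin(th),0]));z=-R[:,2];return np.column_stack([x,np.cross(z,x),z])
def tcp(g,Rt):return g+.008*Rt[:,2]
def placeR(s):
    x=s*R[:,1];z=-R[:,2];return np.column_stack([x,np.cross(z,x),z])
U=np.array([.547,.837,0]);U/=np.linalg.norm(U);MID=np.array([.6455,-.218,.035])
def pickR(s):
    z=np.array([0,0,-1.]);y=s*U;return np.column_stack([np.cross(y,z),y,z])
E
python3 - <<'E'
from plan import *
def show(n,p,Rt):
    j=manip.ik(tcp(p,Rt),Rt);print(n,p.round(3),None if j is None else np.round(j,2))
for s in(1,-1):
    for th in(0,.5,1,1.4): 
        show(('knob',s,th),knob(th,24),knobR(th,s))
    show(('knobhi',s),knob(0,80),knobR(0,s))
    show(('pick',s),MID-.0075*U,pickR(s));show(('pickhi',s),MID-.0075*U+[0,0,.12],pickR(s))
    show(('place',s),W(-7.5,0,0),placeR(s));show(('placehi',s),W(-7.5,0,100),placeR(s))
for n,uv,h in(("tinA",(218,108),.13),("tinC",(315,115),.13)):print(n,onz("top",uv,h))
E
```

```text
('knob', 1, 0) [0.599 0.01  0.158] [-0.26  0.47  1.64  0.54  1.22 -2.05]
('knob', 1, 0.5) [0.587 0.052 0.182] [-0.2   0.42  1.66  0.55  1.22 -2.49]
('knob', 1, 1) [0.553 0.085 0.201] None
('knob', 1, 1.4) [0.516 0.098 0.208] None
('knobhi', 1) [ 0.598 -0.018  0.206] [-0.31  0.44  1.56  0.51  1.34 -2.03]
('pick', 1) [ 0.641 -0.224  0.035] None
('pickhi', 1) [ 0.641 -0.224  0.155] None
('place', 1) [0.545 0.006 0.07 ] [-0.29  0.51  1.85  0.6   1.03  2.49]
('placehi', 1) [ 0.544 -0.044  0.157] [-0.38  0.42  1.73  0.52  1.24  2.55]
('knob', -1, 0) [0.599 0.01  0.158] [-0.26  0.47  1.64  0.54  1.22  1.09]
('knob', -1, 0.5) [0.587 0.052 0.182] [-0.2   0.42  1.66  0.55  1.22  0.66]
('knob', -1, 1) [0.553 0.085 0.201] [-0.15  0.35  1.72  0.56  1.21  0.2 ]
('knob', -1, 1.4) [0.516 0.098 0.208] [-0.14  0.28  1.8   0.56  1.19 -0.2 ]
('knobhi', -1) [ 0.598 -0.018  0.206] [-0.31  0.44  1.56  0.51  1.34  1.11]
('pick', -1) [ 0.641 -0.224  0.035] [-0.35  0.64  1.55 -0.    0.95  0.23]
('pickhi', -1) [ 0.641 -0.224  0.155] [-0.35  0.53  1.42 -0.    1.19  0.23]
('place', -1) [0.545 0.006 0.07 ] [-0.29  0.51  1.85  0.6   1.03 -0.66]
('placehi', -1) [ 0.544 -0.044  0.157] [-0.38  0.42  1.73  0.52  1.24 -0.59]
tinA [0.79292326 0.20205144 0.13      ]
tinC [ 0.77911042 -0.08951602  0.13      ]
```

```bash
python3 - <<'E'
from plan import *
print(manip.current_t())
Rt=knobR(0,-1)
manip.goto(tcp(knob(0,90),Rt),Rt);print(manip.current_t())
manip.set_gripper(.06)
print(manip.line_to(tcp(knob(0,25),Rt),velocity=.12),manip.current_t())
for n in("side","top"):cv2.imwrite(f"pics/k1_{n}.png",cv2.resize(manip.snapshot(n)[100:300,200:400,::-1],None,fx=3,fy=3,interpolation=cv2.INTER_CUBIC))
E
python3 -c "
import cv2,numpy as np
cv2.imwrite('pics/k1.png',cv2.resize(np.hstack([cv2.imread('pics/k1_side.png'),cv2.imread('pics/k1_top.png')]),(800,400)))"
```

```text
0.7
3.1583
False 4.5
```

```bash
sleep 1
```

```text
(no output)
```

View pics/k1.png

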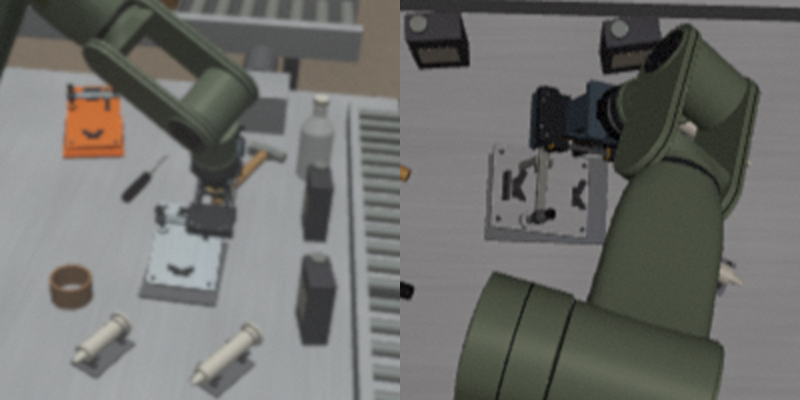

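The gripper hovers over the knob end of the grey cradle, at about (210,205) on the left (side view) and (570,120) on the right (top view). The knob itself is hidden, so I'll descend with a force limit and check the grip by the finger opening.

```bash
python3 - <<'E'
from plan import *
Rt=knobR(0,-1)
print(manip.line_to(tcp(knob(0,0),Rt),velocity=.06,force_limit=6),manip.current_contact_force().round(1))
manip.set_gripper(0.0,30)
print(manip.current_opening(),manip.current_contact_force().round(1),manip.current_t())
E
```

```text
False [-0.6  1.1 -0.4]
0.017590310402597897 [ 1.2 -1.5 -0.2] 5.8917
```

```bash
python3 - <<'E'
from plan import *
Rt=knobR(0,-1)
print(manip.line_to(tcp(knob(0,23),Rt),velocity=.05,force_limit=25))
f=manip.current_contact_force();print('seat-frame F',(R.T@f).round(1),manip.current_opening(),manip.current_t())
E
```

```text
False
seat-frame F [-2.7 -1.3 -5.3] 0.017582235663839617 6.5
```

```bash
python3 - <<'E'
from plan import *
for th in np.arange(.1,1.451,.15):
    Rt=knobR(th,-1)
    h=manip.line_to(tcp(knob(th,23),Rt),Rt,velocity=.08,force_limit=30)
    f=manip.current_contact_force();print(round(th,2),h,(R.T@f).round(1),round(manip.current_opening(),4))
    if h:break
print(manip.current_t())
cv2.imwrite("pics/k2.png",np.hstack([cv2.resize(manip.snapshot(n)[100:300,200:400,::-1],(400,400),interpolation=cv2.INTER_CUBIC) for n in("side","top")]))
E
```

```text
0.1 False [-0.1 -1.1 -6.4] 0.0176
0.25 False [-0.2  0.4 -6.4] 0.0175
0.4 False [ 0.6  2.  -6.8] 0.0169
0.55 False [ 0.1  2.5 -6.9] 0.0176
0.7 False [ 0.5  3.1 -6.9] 0.0174
0.85 False [-1.7  3.3 -6.3] 0.0174
1.0 False [-2.9  4.  -6.2] 0.0169
1.15 False [-2.3  2.2 -6.6] 0.0173
1.3 False [-2.8  3.1 -6.6] 0.0173
1.45 False [-1.2  1.4 -6.3] 0.0173
9.85
```

View pics/k2.png

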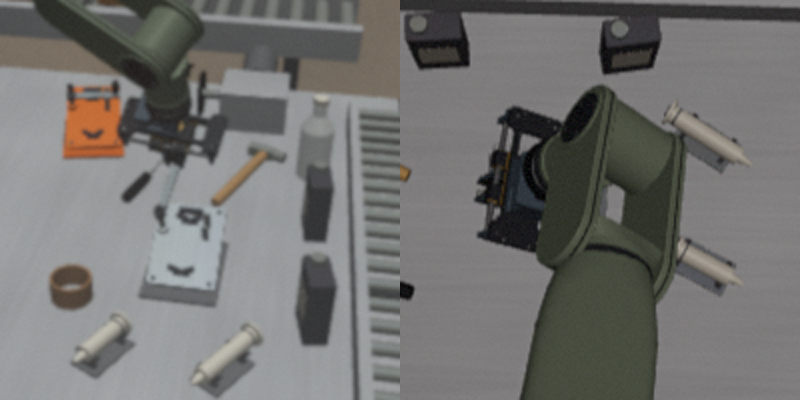

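The bar has swung uphill, with the knob in the jaws at about (180,150) on the left and the fork and saddles free. Next I lower it, release, and go to the long barrel.

```bash
python3 - <<'E'
from plan import *
Rt=knobR(1.45,-1)
print(manip.line_to(tcp(knob(1.45,1),Rt),velocity=.08,force_limit=12),(R.T@manip.current_contact_force()).round(1))
manip.set_gripper(.05)
manip.line_to(tcp(knob(1.45,75),Rt),velocity=.15)
P=pickR(-1);g=MID-.0075*U
manip.goto(tcp(g+[0,0,.12],P),P);print(manip.current_t())
manip.set_gripper(.06)
print(manip.line_to(tcp(g+[0,0,.06],P)))
cv2.imwrite("pics/p1.png",np.hstack([cv2.resize(manip.snapshot(n)[100:300,200:400,::-1],(400,400),interpolation=cv2.INTER_CUBIC) for n in("side","top")]))
print(manip.current_t())
E
```

```text
False [ 0.2  0.9 -3.8]
12.9667
False
14.0
```

View pics/p1.png

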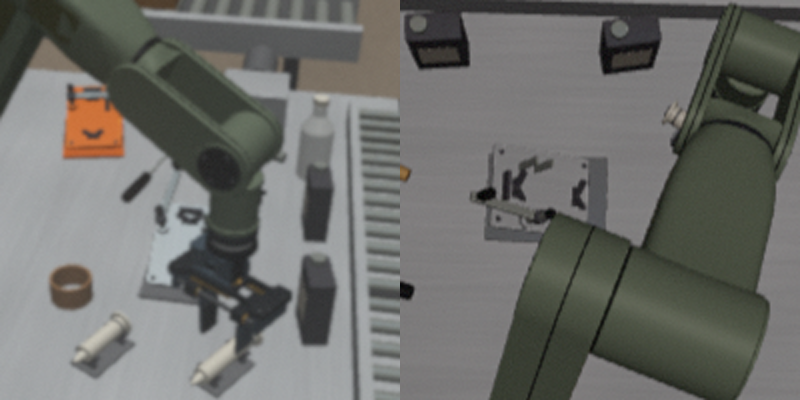

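The bar lies aside, with the knob at (485,195) in the top panel. The fingers straddle the long barrel at about (225,345) in the side panel. I grip it now.

```bash
python3 - <<'E'
from plan import *
P=pickR(-1);g=MID-.0075*U
print(manip.line_to(tcp(g+[0,0,.001],P),velocity=.08,force_limit=8))
manip.set_gripper(0,30);f=manip.current_contact_force();print(manip.current_opening(),f.round(1))
print(manip.line_to(tcp(g+[0,0,.10],P),velocity=.12),manip.current_opening(),manip.current_t())
for n in("side","top"):
    a=np.mean([manip.snapshot(n).astype(float) for _ in range(3)],0);np.save(f"pics/p2_{n}.npy",a)
a=np.load("pics/p2_side.npy")[190:340,240:390,::-1];b=np.load("pics/p2_top.npy")[150:250,220:320,::-1]
cv2.imwrite("pics/p2.png",np.hstack([cv2.resize(np.clip(x*1.4,0,255).astype(np.uint8),(400,400),interpolation=cv2.INTER_CUBIC) for x in(a,b)]))
E
```

```text
False
0.02954865467912335 [-0.   0.6  2. ]
False 0.02931790687814736 16.4333
```

View pics/p2.png

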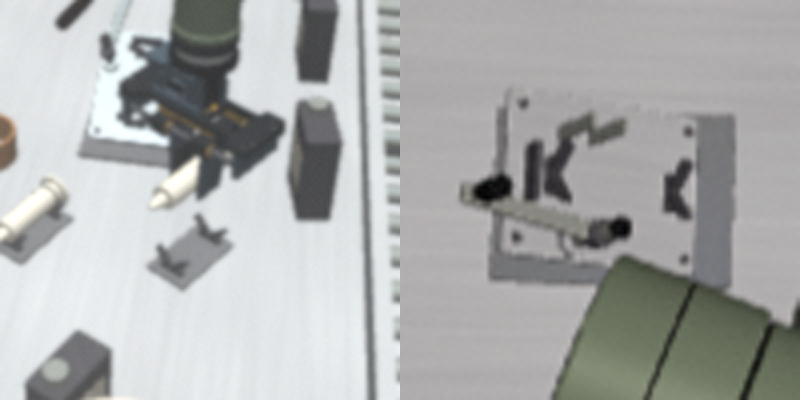

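```bash
python3 - <<'E'
from plan import *
Q=placeR(-1)
manip.goto(tcp(W(-7.5,0,90),Q),Q);print(manip.current_t(),manip.current_opening())
manip.line_to(tcp(W(-7.5,0,45),Q),velocity=.12)
for n in("side","top"):
    a=np.mean([manip.snapshot(n).astype(float) for _ in range(4)],0);np.save(f"pics/h_{n}.npy",a)
a=np.load("pics/h_side.npy")[170:270,250:350,::-1];b=np.load("pics/h_top.npy")[150:250,220:320,::-1]
cv2.imwrite("pics/h.png",np.hstack([cv2.resize(np.clip(x*1.3,0,255).astype(np.uint8),(400,400),interpolation=cv2.INTER_CUBIC) for x in(a,b)]))
print(manip.current_t())
# predicted
for k,x in(('tip',-82),('flange',69.5)):print(k,[proj(n,W(x,0,45)).round(1) for n in("side","top")])
E
```

```text
17.5833 0.02936980676527969
18.5083
tip [array([288.1, 237.8]), array([309.7, 195.8])]
flange [array([294.7, 198.8]), array([265.6, 188.6])]
```

View pics/h.png

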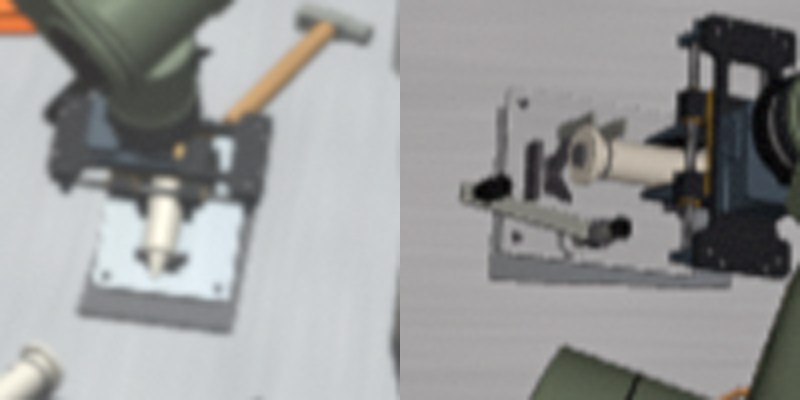

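```bash
python3 - <<'E'
from plan import *
b=np.load("pics/h_top.npy")[170:210,240:300,::-1];a=np.load("pics/h_side.npy")[205:265,265:315,::-1]
B=cv2.resize(np.clip((b-20)*1.6,0,255).astype(np.uint8),None,fx=12,fy=12,interpolation=cv2.INTER_CUBIC)
A=cv2.resize(np.clip((a-20)*1.2,0,255).astype(np.uint8),None,fx=10,fy=10,interpolation=cv2.INTER_CUBIC)
def circ(img,n,x,r,z,o,k,col):
    p=np.array([(proj(n,W(x,r*np.cos(t),z+r*np.sin(t)))-o+.5)*k for t in np.linspace(0,6.28,40)]).round().astype(int)
    cv2.polylines(img,[p],True,col,1)
circ(B,"top",72,22,45,[240,170],12,(0,0,255));circ(B,"top",76,13,45,[240,170],12,(0,255,0))
circ(B,"top",67,22,45,[240,170],12,(0,0,255))
circ(A,"side",-60,15,45,[265,205],10,(0,0,255));circ(A,"side",-82,1,45,[265,205],10,(0,0,255))
cv2.imwrite("pics/hB.png",B);cv2.imwrite("pics/hA.png",A)
E
```

```text
(no output)
```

View pics/hB.png

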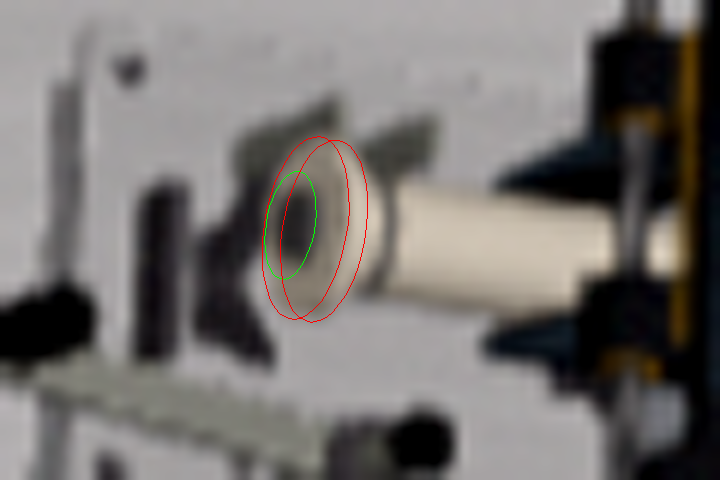

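View pics/hA.png

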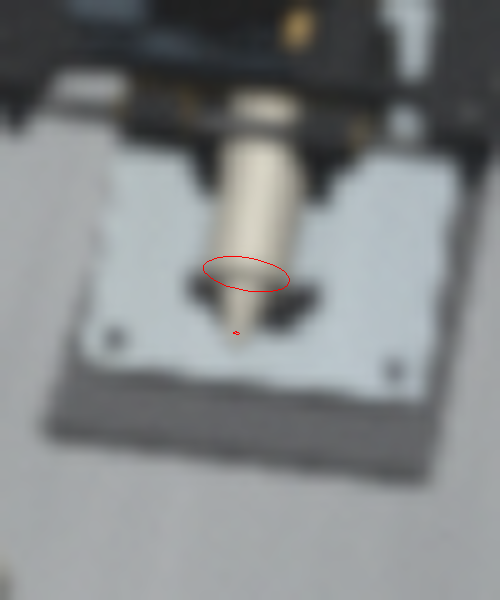

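```bash
python3 - <<'E'
from plan import *
Q=placeR(-1)
manip.line_to(tcp(W(-6.5,0,26),Q),velocity=.1)
f0=manip.current_contact_force()
for z in(18,12,8,5,3,1.5,0,-1):
    h=manip.line_to(tcp(W(-6.5,0,z),Q),velocity=.04,force_limit=9)
    p=R.T@(manip.current_eef_pos()-O)*1000
    print(z,h,p.round(1),(R.T@(manip.current_contact_force()-f0)).round(1))
    if h:break
print(manip.current_t())
for n in("side","top"):
    a=np.mean([manip.snapshot(n).astype(float) for _ in range(3)],0);np.save(f"pics/g_{n}.npy",a)
b=np.load("pics/g_top.npy")[170:210,240:300,::-1];a=np.load("pics/g_side.npy")[205:255,265:315,::-1]
cv2.imwrite("pics/g.png",np.hstack([cv2.resize(np.clip((x-20)*k,0,255).astype(np.uint8),None,fx=f,fy=f,interpolation=cv2.INTER_CUBIC) for x,k,f in((b,1.6,7.5),(a,1.2,6))]))
E
```

```text
18 False [-6.5  0.1  9.9] [ 0.6 -0.3 -0.2]
12 False [-6.5  0.2  3.7] [-0.4  0.5  0.7]
8 False [-6.5  0.2 -0.3] [ 0.1 -0.2  0.6]
5 False [-6.4  0.1 -1.8] [-0.5  2.3 10.7]
3 False [-6.3  0.4 -2.6] [ 0.1  7.3 18.9]
1.5 False [-6.4  0.7 -3.4] [ 0.9  7.9 24. ]
0 False [-6.3  1.1 -4.7] [ 0.3 11.6 26.1]
-1 False [-6.3  1.5 -5.6] [-0.7 11.8 27.6]
21.0
```

View pics/g.png

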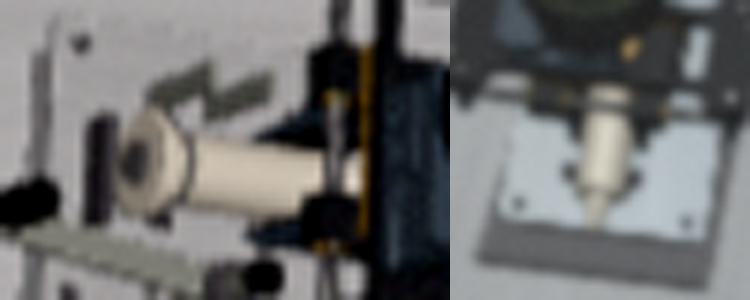

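```bash
cat > ov.py <<'E'
from plan import *
import sys
def ov(pref,out,dx=0,dy=0,dz=0):
    b=np.load(f"pics/{pref}_top.npy")[170:215,240:300,::-1];a=np.load(f"pics/{pref}_side.npy")[195:255,265:315,::-1]
    B=cv2.resize(np.clip((b-20)*1.6,0,255).astype(np.uint8),None,fx=12,fy=12,interpolation=cv2.INTER_CUBIC)
    A=cv2.resize(np.clip((a-20)*1.2,0,255).astype(np.uint8),None,fx=10,fy=10,interpolation=cv2.INTER_CUBIC)
    def circ(img,n,x,r,o,k,col):
        p=np.array([(proj(n,W(x+dx,dy+r*np.cos(t),dz+r*np.sin(t)))-o+.5)*k for t in np.linspace(0,6.28,40)]).round().astype(int)
        cv2.polylines(img,[p],True,col,1)
    for x,r in((72,22),(67,22),(-60,15)):circ(B,"top",x,r,[240,170],12,(0,0,255))
    for x,r in((-60,15),(-82,1)):circ(A,"side",x,r,[265,195],10,(0,0,255))
    cv2.imwrite(f"pics/{out}.png",np.hstack([cv2.resize(B,(480,360)),cv2.resize(A,(300,360))]))
if __name__=="__main__":ov(sys.argv[1],sys.argv[2],*map(float,sys.argv[3:]))
E
python3 ov.py g g1
```

```text
(no output)
```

View pics/g1.png

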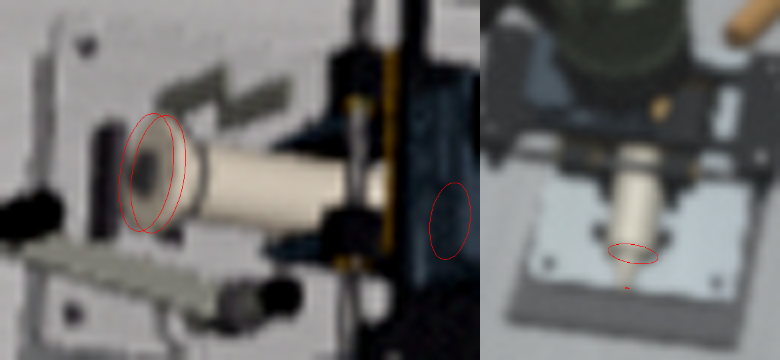

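```bash
python3 - <<'E'
from plan import *
Q=placeR(-1)
manip.line_to(manip.current_eef_pos(),velocity=.03)
print((R.T@manip.current_contact_force()).round(1),(R.T@(manip.current_eef_pos()-O)*1000).round(1))
manip.set_gripper(.05)
print((R.T@manip.current_contact_force()).round(1),(R.T@(manip.current_eef_pos()-O)*1000).round(1))
p=manip.current_eef_pos()
manip.line_to(p+.07*R[:,2],velocity=.12)
manip.goto(p+.12*R[:,2]+np.array([0,-.15,.1]),Q)
print(manip.current_t())
for n in("side","top"):
    a=np.mean([manip.snapshot(n).astype(float) for _ in range(4)],0);np.save(f"pics/s_{n}.npy",a)
from ov import ov
ov("s","s1")
E
```

```text
[-1.7  2.3  8.3] [-6.4  1.1 -4.9]
[0.2 0.2 0. ] [-6.3  1.5 -5.8]
23.725
```

View pics/s1.png

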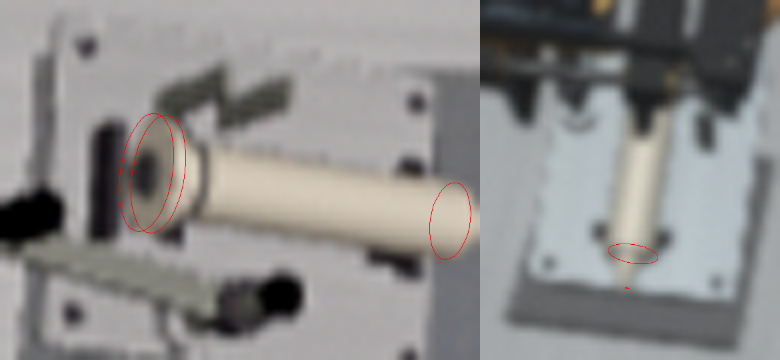

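```bash
python3 - <<'E'
from plan import *
b=np.load("pics/s_top.npy")[172:217,242:322,::-1]
B=cv2.resize(np.clip((b-20)*1.6,0,255).astype(np.uint8),None,fx=10,fy=10,interpolation=cv2.INTER_CUBIC)
def pl(pts,col,closed=True):
    p=np.array([(proj("top",W(*q))-[242,172]+.5)*10 for q in pts]).round().astype(int);cv2.polylines(B,[p],closed,col,1)
c=lambda x,r,z=0:[(x,r*np.cos(t),z+r*np.sin(t)) for t in np.linspace(0,6.28,40)]
pl(c(72,22),(0,0,255));pl(c(67,22),(0,0,255));pl(c(-60,15),(0,0,255));pl(c(-82,1),(0,0,255))
pl([(-50,-20,-1),(-50,-20,-1)],(0,255,0));pl([(-82,0,0),(76,0,0)],(255,0,0),False)
for q in[(-50,-20,-1),(-40,-20,-1),(-50,20,-1),(-40,20,-1),(54,-20,-1),(54,20,-1)]:
    p=((proj("top",W(*q))-[242,172]+.5)*10).round().astype(int);cv2.circle(B,p.tolist(),3,(0,255,0),1)
cv2.imwrite("pics/s2.png",B)
E
```

```text
(no output)
```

View pics/s2.png

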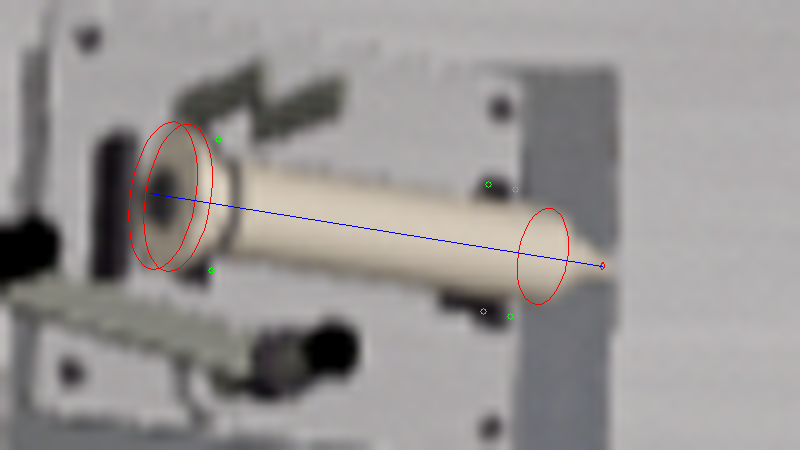

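```bash
python3 - <<'E'
from plan import *
Q=placeR(-1)
p=manip.current_eef_pos()
manip.goto(p+np.array([-.1,.1,.12]),Q);print(manip.current_t())
for n in("side","top"):
    a=np.mean([manip.snapshot(n).astype(float) for _ in range(4)],0);np.save(f"pics/s_{n}.npy",a)
b=np.load("pics/s_side.npy")[192:250,262:328,::-1]
B=cv2.resize(np.clip((b-20)*1.3,0,255).astype(np.uint8),None,fx=10,fy=10,interpolation=cv2.INTER_CUBIC)
def pl(pts,col,closed=True):
    q=np.array([(proj("side",W(*q))+[-.53,.04]-[262,192]+.5)*10 for q in pts]).round().astype(int);cv2.polylines(B,[q],closed,col,1)
c=lambda x,r,z=0:[(x,r*np.cos(t),z+r*np.sin(t)) for t in np.linspace(0,6.28,40)]
pl(c(72,22),(0,0,255));pl(c(67,22),(0,0,255));pl(c(-60,15),(0,0,255));pl(c(-82,1),(0,0,255))
cv2.imwrite("pics/s3.png",B)
E
```

```text
24.8917
```

View pics/s3.png

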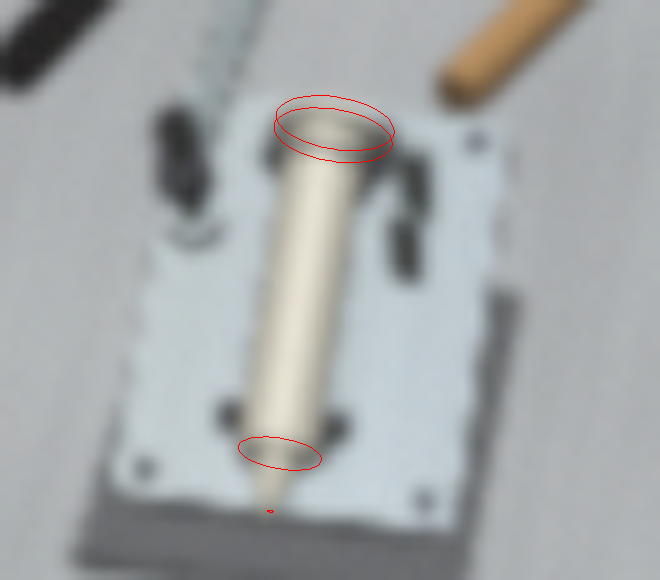

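The barrel lies in both saddles with the nozzle downhill. The lower saddle tips show evenly on both sides at (228,415) and (338,430), and the flange rim at (335,128) is at slot height rather than raised. Everything matches the predicted seated outline to about 1 px. Next I bring the bar back.

```bash
python3 - <<'E'
from plan import *
Rt=knobR(1.45,-1)
manip.goto(tcp(knob(1.45,80),Rt),Rt)
manip.set_gripper(.05)
print(manip.line_to(tcp(knob(1.45,1),Rt),velocity=.08,force_limit=8))
f0=manip.current_contact_force()
manip.set_gripper(0,30);print(manip.current_opening(),(R.T@f0).round(1),(R.T@manip.current_contact_force()).round(1))
print(manip.line_to(tcp(knob(1.45,24),Rt),velocity=.06,force_limit=25),(R.T@manip.current_contact_force()).round(1))
for th in np.r_[np.arange(1.3,.01,-.15),0]:
    Rt=knobR(th,-1)
    h=manip.line_to(tcp(knob(th,24),Rt),Rt,velocity=.08,force_limit=20)
    f=manip.current_contact_force();print(round(th,2),h,(R.T@f).round(1),round(manip.current_opening(),4))
    if h:break
print(manip.current_t())
cv2.imwrite("pics/k3.png",np.hstack([cv2.resize(manip.snapshot(n)[150:270,230:350,::-1],(400,400),interpolation=cv2.INTER_CUBIC) for n in("side","top")]))
E
```

```text
False
0.017031658610351386 [-0.6 -0.4  0.2] [ 0.6 -0.6  0.2]
False [-1.7 -0.9 -7. ]
1.3 False [-3.8 -0.5 -6.8] 0.0172
1.15 False [-3.8  1.3 -6.6] 0.0172
1.0 False [-5.2  2.1 -6.2] 0.017
0.85 False [-7.   2.6 -6.1] 0.0174
0.7 False [-5.3  4.  -7. ] 0.0175
0.55 False [-5.1  4.5 -7. ] 0.0175
0.4 False [-4.6  4.4 -7.5] 0.0173
0.25 False [-3.2  4.9 -6.3] 0.017
0.1 False [-3.1  5.5 -6.3] 0.0174
0.0 False [-2.4  4.4 -6.4] 0.0175
32.0583
```

View pics/k3.png

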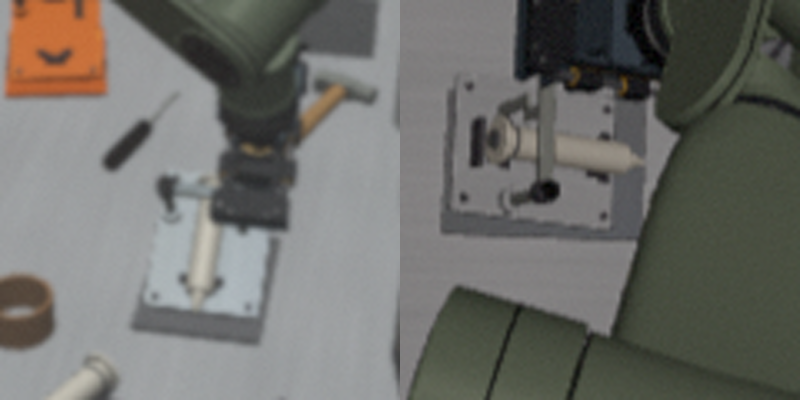

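The bar is across the barrel, in line with the fork: it runs from (545,190) up to the gripper at (545,90) in the top panel. I lower it in small steps.

```bash
python3 - <<'E'
from plan import *
Rt=knobR(0,-1)
for L in(19,15,11,8,6,4):
    h=manip.line_to(tcp(knob(0,L),Rt),velocity=.04,force_limit=8)
    p=R.T@(manip.current_eef_pos()-O)*1000
    print(L,h,(R.T@manip.current_contact_force()).round(1),p.round(1))
    if h:break
print(manip.current_opening(),manip.current_t())
E
```

```text
19 False [-1.1  3.6 -5.7] [ 40.5 -54.1  60.9]
15 False [-1.   4.  -5.7] [ 40.4 -54.1  57. ]
11 False [-0.7  3.1 -5.7] [ 40.2 -54.1  53. ]
8 False [-1.   2.9 -4.9] [ 40.1 -54.1  49.9]
6 False [-0.4  3.8 -6.2] [ 40.1 -54.1  48. ]
4 False [-0.6  2.9  1.5] [ 40.1 -54.4  46.9]
0.017026007556537937 33.6833
```

The load stayed on the spring past ear height (L=14) and went to zero at L of about 4, which is the barrel. I release, back off and check.

```bash
python3 - <<'E'
from plan import *
Rt=knobR(0,-1)
manip.set_gripper(.045)
print((R.T@manip.current_contact_force()).round(1))
p=manip.current_eef_pos()
manip.line_to(p+.08*R[:,2],velocity=.12)
manip.goto(p+.1*R[:,2]+np.array([-.15,-.05,.2]),Rt)
print(manip.current_t(),manip.current_contact_force().round(1))
for n in("side","top"):
    a=np.mean([manip.snapshot(n).astype(float) for _ in range(3)],0);np.save(f"pics/e_{n}.npy",a)
a=np.load("pics/e_side.npy")[190:250,260:320,::-1];b=np.load("pics/e_top.npy")[165:225,240:300,::-1]
cv2.imwrite("pics/e.png",np.hstack([cv2.resize(np.clip((x-20)*k,0,255).astype(np.uint8),(400,400),interpolation=cv2.INTER_CUBIC) for x,k in((a,1.2),(b,1.6))]))
w=np.hstack([np.load(f"pics/e_{n}.npy")[:,:,::-1].astype(np.uint8) for n in("side","top")]);cv2.imwrite("pics/ew.png",cv2.resize(w,(800,300)))
E
```

```text
[-0.1 -0.   0.2]
36.1583 [-0.   0.6 -0.2]
```

View pics/e.png

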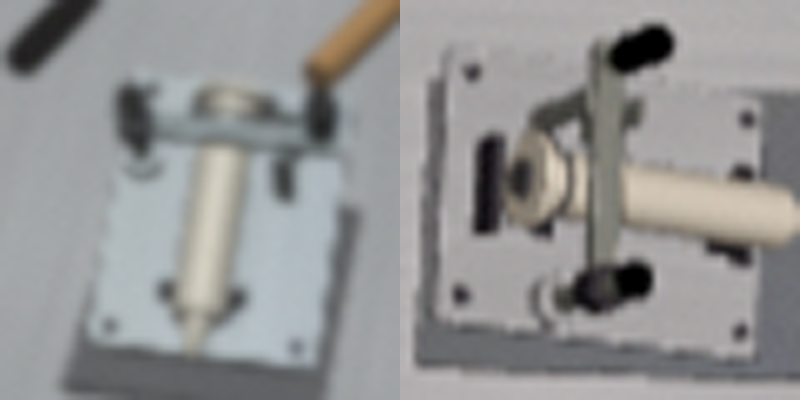

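View pics/ew.png

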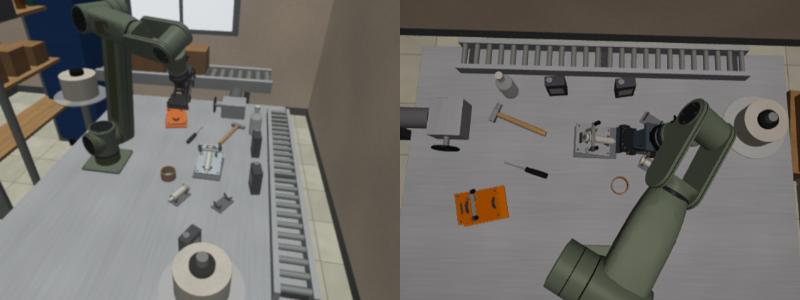

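The bar lies over the barrel between the fork ears, with its knob at (640,45) on the right and (320,110) on the left. The barrel is under it, the tins stand and the short barrel is on its rest. One numeric check is left: how far the knob moved from its starting pixel, which gives lift and turn.

```bash
python3 - <<'E'
from plan import *
def cen(a,x0,y0,x1,y1):
    g=a[y0:y1,x0:x1].mean(2);w=np.clip(60-g,0,None);Y,X=np.mgrid[y0:y1,x0:x1];return np.array([(w*X).sum(),(w*Y).sum()])/w.sum()
a0=np.load("pics/top_avg.npy");a1=np.load("pics/e_top.npy")
c0=cen(a0,270,166,284,178);c1=cen(a1,270,166,284,178);print('knob',c0,c1)
b=proj("top",W(40,-54,46))
print('per 4mm lift',proj("top",W(40,-54,50))-b,'per .07rad',proj("top",W(40+7.14,-54,46))-b)
for n,bx in(("side",(225,250,275,295)),):
    for f in("side_avg","e_side"):
        a=np.load(f"pics/{f}.npy");x0,y0,x1,y1=bx;m=(a[...,0]-a[...,2]>12)[y0:y1,x0:x1];Y,X=np.where(m);print('short',X.mean()+x0,Y.mean()+y0)
E
```

```text
knob [276.2520785 172.4695153] [275.64363232 172.02608525]
per 4mm lift [ 0.67224601 -0.27222945] per .07rad [-2.13540659 -0.40131622]
short 243.1 261.12857142857143
short 243.51351351351352 261.52027027027026
```

```bash
python3 - <<'E'
from cell import manip
manip.close_job();print(manip.current_t())
E
```

```text
the job is handed in; nothing more can be done
the job is handed in; nothing more can be done
```

The long glue barrel is in the grey cradle, the clamp bar is back over it, and the job was handed in at about 36 s. `close_job()` gives no verdict, so what follows rests on my own last checks.

**What I did:** I lifted the bar out of its fork by the knob and turned it aside to about 1.45 rad. I then laid the barrel in both saddles, nozzle downhill and flange in the slot. Last, I brought the bar back, lowered it through the fork onto the barrel, let go and moved the arm clear.

**Checks that agreed:**
- **Barrel:** in both views it matches the predicted seated outline to about 1 px (roughly 3 mm), with the flange at slot height, not raised on the stop plate.
- **Bar:** the spring load stayed on the gripper past ear height and went off at about 4 mm of lift. That is where the bar should rest on a seated barrel.
- **Knob:** its position in the top view, compared with the start, also fits 4 mm of lift, with a turn of about 0.04 rad. The fork's play of about 0.05 rad keeps that inside the 0.07 limit.
- **Rest of the scene:** the short barrel's pixels moved by less than 0.6 px, the tins stand, and the tool force after backing off was near zero.

**Checks that disagreed or fell short:**
- While I lowered the barrel, contact came about 6 mm earlier than expected, and the force reached about 28 N with a sideways push. The 9 N limit, applied to each short step, never stopped the move. My position for the seat was therefore off by 1–3 mm; I relieved the push before letting go.
- In the top view the barrel appears 1–3 mm downhill of the seat's centre. That is inside the 6 mm tolerance, but I could not measure it more finely than that.

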